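# Open the push-and-turn solvent bottle and hold its cap

## Robot

A 6-joint arm with a two-finger parallel gripper is mounted at the origin on the work surface. World frame = base frame: x ahead of the robot, y to its left, z up, the work surface at z = 0. Lengths are in mm, angles in rad, forces in N, time in s.
With the tool pointing down it reaches from about 300 to 775 mm from the base axis. Payload 14.6 kg.
Tool frame: the origin (TCP) lies between the finger pads; the fingertips stand 22 mm ahead of it and the grasp point (between the pads) lies 3 mm ahead of it (manip.tcp_to_tips is the distance from the TCP to the fingertips, in mm); y points along the fingers, z is the direction in which the jaws open and shut, and the axes are right-handed (so a half turn about y gives the same grasp; the last joint's range is limited). The gripper opens to 94 mm and grips with 3 to 60 N. Pads are 16 mm wide; open, the fingers measure 119 mm over their backs; the gripper's body (75 mm by 177 mm) begins 78 mm behind the grasp point.
Start: joints at [1.214, 0.3, 1.521, -0, 1.321, -0.067], TCP at [157.166, 527.056, 227.446] pointing down, gripper open.
Joint ranges: [-3.03, 3.03], [-0.79, 2.21], [0.23, 2.52], [-1.04, 4.18], [0, 3.07], [-2.55, 2.55]. Speed limits (rad/s): [2.22, 2.22, 2.57, 3.14, 3.14, 3.14].

## Interface

Orientations are given as [roll, pitch, yaw] about the fixed x, y, z axes, in that order (R = Rz(yaw) Ry(pitch) Rx(roll)).
In Python, from cell import manip gives the robot as it stands.
- The arm moves only by the shell command python3 -m jog 'ROWS' [OPENING] [FORCE]. ROWS is JSON, one flat list of numbers, 6 for each row, row after row: the shift along the tool's x, y, z in mm, then the turn, a rotation vector about the tool's x, y, z in degrees. A call has 1 to 10 rows; each row is the pose to reach, as a shift and turn from the pose commanded when the call began, along the tool's axes at that moment; what a row does not reach only later rows make up. A row lasts 1/12 s, in which the tool goes at most 41.7 mm and 7.16 degrees, less where a joint would pass 70% of its speed; a pose out of reach is approached as far as the arm can. A call with a gripper value outside its range is refused whole. OPENING is the finger opening in mm, from 0 to 94, set as the call begins (- or left out, the last holds). The fingers move at their own pace and stop on an object; FORCE is the grip in N (left out, the last holds). Time passes only in rows, so rows that repeat a pose let the fingers close. It gives the time, the measured TCP pose, the force and the opening at its end, in the units of the state.
- manip.read_state(): the state, without advancing time (a new reading comes with each control period).
- manip.camera(name): name is "side" or "top" or "wrist"; returns a dict with "img" (400x640x3 uint8, red, green, blue), "intrinsics" (3x3 intrinsics, pixels), "k1" (the pictures are not rectified: a ray, as slopes to the right and down, at radius r is drawn at 1 + k1 r^2 times it, then the intrinsics apply), "origin" and "orientation" of the camera in the world. Camera axes: x right, y down, z forward; pixel columns grow to the right and rows downward; lengths in mm; the calibration is good to about 2 mm. A picture is of the moment at which its call begins. There is no depth.
- manip.sign_off(): hands the job in, once; it reports no verdict.
Trained networks look in a picture, given as the dict that the camera call returned (one of the last four; its "shot" number tells which), for a name from the list of things; names that differ only in an ending like _2 or _b are one class to them, and where a whole thing is asked for, a point or a joint stands for the part that bears it (a point fixed in the world has none). Each returns a list of dicts, best first, with "score" (0 to 1); they miss things now and then, are a little off and sometimes report something else, mostly with a low value. They report only what shows in the picture. A call takes as long as a camera call. They do not tell look-alikes from the thing itself.
- manip.masks_of(thing, picture): "pixels" (400x640 bool, what is visible of it) and "xy" ([column, row] in pixels, amid what is visible of it).
- manip.tip_of(thing, picture): "xy" ([column, row] in pixels: a listed point, or the origin of a listed thing).
The state is a dict: "clock": time; "joints": joint angles; "qd": joint speeds; "effort": joint torques, N m; "eef_pos": TCP position; "eef_rot": TCP orientation; "wrist_force": force on the tool from outside, world axes, zero at the start; "moment": the same for the moment, N m; "finger_gap": finger opening in mm.
Only numpy, scipy, OpenCV 4.12 (cv2) and the standard library are available. Lean on these libraries where they do the work, as an engineer would, in place of code of your own. Each camera call takes 0.05 s, during which the arm holds its last target.

## Task

Someone left a roll of tape on the cap of the solvent bottle: lift the roll off and lay it flat in the steel parts tray without dropping it. Then push the bottle's safety cap down, twist it anticlockwise until it comes free, lift it off and finish still holding it in the gripper, level and still, about 8 cm straight above the open bottle. The bottle stays seated in its holder, and the fittings and the spray can stay where they are.

Things in the scene. Friction and masses are not known exactly. Their poses are not given: they have to be found in the camera images.
- tape_center (a point): Centre of the yellow tape roll (65 mm across, 25 mm tall, 90 g, cardboard core). It starts lying flat on the cap's top, roughly centred; its z axis is the roll's axis (up). It is 5 mm wider than the cap below it.
- tray_in (a point): Middle of the inner floor of the fixed grey steel tray (170 mm along its x by 150 mm along its y, floor 3 mm above the bench, 3 mm walls that end 18 mm above the bench; empty).
- cap_center (a point): Centre (half-way up) of the white round push-and-turn cap: 60 mm across, 30 mm tall, 40 g, ribbed side, a blue mark on top along its x axis; z up. Shut, it lies 117 mm above the bottle's underside. Held down, it turns anticlockwise seen from above: past 40 degrees its lugs are free and it lifts straight off; a stop ends the turn at 80 degrees. Unpushed it neither turns nor lifts.
- liner (a joint): Sprung disc inside the cap that rests on the bottle's rim; its value is how far the cap is pushed down (m): 0 shut, 0.0045 the lugs just clear the locking teeth, 0.008 fully down, -0.002 when the cap is off. The push takes 4.5 N at first, 9 N at 4.5 mm and 12.5 N fully down. It must stay down while the cap turns the first 40 degrees.
- bottle: Amber square bottle (80 mm square, about 450 g), loose in the holder with 1.5 mm play all round (turns 2 degrees at most). Origin: centre of its underside, 4 mm above the bench; z up; x, y square to its sides. Heights above the origin: body to 78 mm, shoulder sloping up to the neck at 93 mm (85 mm at 30 mm from the axis), shut cap's skirt from 102 mm, cap top 132 mm.
- bottle_mouth (a point): Centre of the bottle's open mouth, on the rim of the neck (43 mm across), 117.5 mm above the bottle's underside; it is hidden inside the cap until that is lifted.
- holder: Square steel pocket bolted to the bench (89 mm square outside, walls 44 mm high above the bench, foot plate 125 mm square). Origin: centre of its underside, on the bench.
- union_center (a point): Bystander: blue anodised hex union fitting, standing on end, 50 mm tall, 29 mm across; this point is its centre.
- tee_center (a point): Bystander: white nylon tee fitting lying on the bench, 64 mm long, 25 mm tall; this point is its centre.
- aerosol_center (a point): Bystander: spray can with a green band and black top, 53 mm across, 161 mm tall; this point is 80 mm above the bench.
Mind the look-alikes: they are no part of the job. Of the things that look like the bottle, the smallest one is meant.

How it is judged:
By the outcome, as a careful person would: the job done as asked, in the order asked, and still so for the second after the job is handed in, while the arm keeps its last pose, push and grip.
It also fails if it takes over 61 s, if anything falls off the work surface, if the arm or the gripper's body presses on something with over 40 N, if the wrist force passes 120 N, or if a joint passes its speed limit or range.

## Working session

There is one attempt and no reset: what is moved stays moved. The work goes in short steps, Python scripts to look and compute and a shell command to move; the robot and the scene stay as the last step left them, time stands still between calls to the robot, and variables do not carry over. Pictures are saved under pics/ and viewed, and the job is handed in when it is done.

```bash
mkdir -p pics; ls; cat > h.py <<'E'
import numpy as np, cv2
from cell import manip
from scipy.spatial.transform import Rotation as R
def snap(name,fn):
    c=manip.camera(name); cv2.imwrite('pics/'+fn,cv2.cvtColor(c['img'],cv2.COLOR_RGB2BGR)); return c
E
python3 - <<'E'
from h import *
s=manip.read_state()
for k,v in s.items(): print(k,v)
for n in('top','side','wrist'):
    c=snap(n,n+'0.png'); print(n,{k:v for k,v in c.items() if k!='img'})
    print(manip.tcp_to_tips)
E
```

```text
pics
clock 0.0
joints [ 1.21442195e+00  3.00483484e-01  1.52158690e+00 -2.40062971e-05
  1.32070410e+00 -6.66141808e-02]
qd [-0.00116889  0.00034607 -0.00095189 -0.0018679  -0.00141824  0.00074339]
effort [-1.77297781e-03 -5.31808054e+01 -3.52733409e+01  7.07428926e-02
  2.44711968e-02 -6.75681531e-05]
eef_pos [157.0787791  526.8404017  226.87706536]
eef_rot [-1.57197708e+00  5.54674547e-05 -2.89754275e-01]
wrist_force [-0.46120599 -0.3459653  -0.38549189]
moment [-0.01229219  0.03763671 -0.00840358]
finger_gap 93.9923127588599
top {'intrinsics': array([[387.70034331,   0.        , 316.29934429],
       [  0.        , 387.70034331, 208.9851965 ],
       [  0.        ,   0.        ,   1.        ]]), 'k1': -0.07361495030291779, 'origin': array([ 391.39029788,  -98.21865008, 1185.75602594]), 'orientation': array([-2.96403553,  0.02691327, -1.5692064 ]), 'shot': 1}
22.0
side {'intrinsics': array([[510.22716543,   0.        , 324.16965123],
       [  0.        , 510.22716543, 203.16926787],
       [  0.        ,   0.        ,   1.        ]]), 'k1': -0.10660071735582585, 'origin': array([ 328.1954706 , -882.29825801,  788.80272832]), 'orientation': array([-2.25871174,  0.02034192, -0.36911122]), 'shot': 2}
22.0
wrist {'intrinsics': array([[309.88967052,   0.        , 320.27393061],
       [  0.        , 309.88967052, 198.65966444],
       [  0.        ,   0.        ,   1.        ]]), 'k1': -0.04259390953413631, 'origin': array([ 92.62541744, 545.8835324 , 385.49194848]), 'orientation': array([2.90769736e+00, 1.74097559e-04, 1.28000585e+00]), 'shot': 3}
22.0
```

View pics/top0.png

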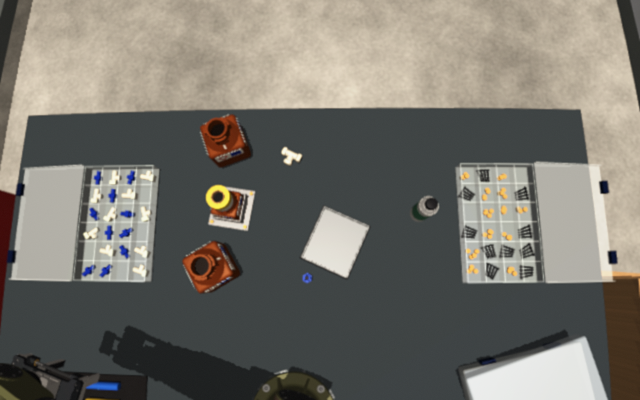

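View pics/side0.png

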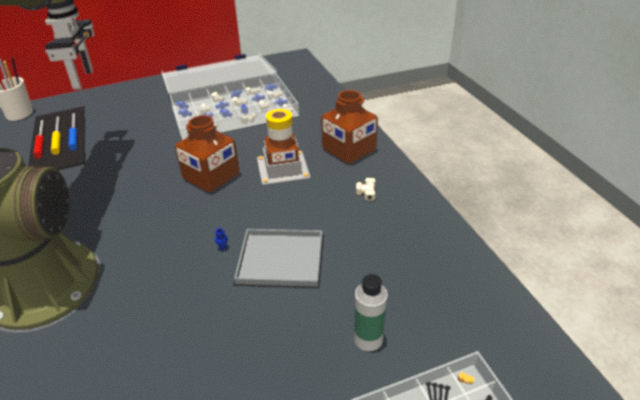

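View pics/wrist0.png

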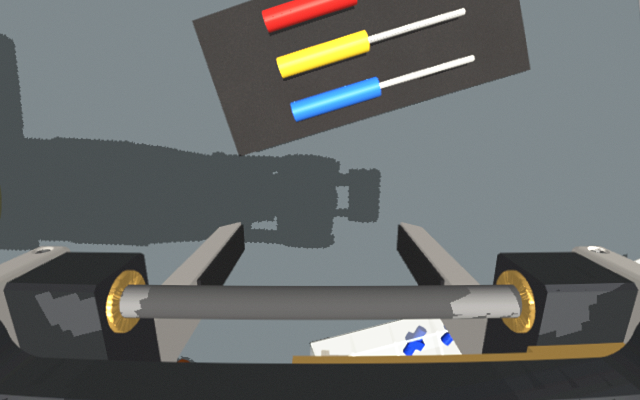

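Candidates for the bottle, as seen in the top picture, are the amber bottles at (222,137), (229,205) and (208,266). The two outer ones are larger and uncapped. The smallest stands in the holder with the yellow roll on its cap at (219,198), so I choose that one. The tray is the grey plate at (336,242).

```bash
cat >> h.py <<'E'
from scipy.optimize import least_squares
def proj(c,p):
    q=R.from_euler('xyz',c['orientation']).as_matrix().T@(np.atleast_2d(p)-c['origin']).T
    s=q[:2]/q[2]; r2=(s**2).sum(0); s=s*(1+c['k1']*r2); K=c['intrinsics']
    return np.stack([K[0,0]*s[0]+K[0,2],K[1,1]*s[1]+K[1,2]],1)
def ray(c,uv):
    K=c['intrinsics']; d=np.array([c['k1'],0,0,0,0.])
    x=np.array([(uv[0]-K[0,2])/K[0,0],(uv[1]-K[1,2])/K[1,1]]); s=x.copy()
    for _ in range(30): s=x/(1+c['k1']*(s@s))
    v=R.from_euler('xyz',c['orientation']).as_matrix()@np.array([s[0],s[1],1]); return v
def atz(c,uv,z):
    v=ray(c,uv); return c['origin']+v*(z-c['origin'][2])/v[2]
def tri(obs):
    f=lambda p:np.concatenate([proj(c,p)[0]-np.array(uv) for c,uv in obs])
    r=least_squares(f,[450,0,50.]); return r.x,r.fun
E
python3 - <<'E'
from h import *
T=manip.camera('top');S=manip.camera('side')
exp=dict(tape_center=148.5,tray_in=3,cap_center=121,bottle=4,holder=0,union_center=25,tee_center=12.5,aerosol_center=80)
for n,z in exp.items():
    a=manip.tip_of(n,T)[:3];b=manip.tip_of(n,S)[:3]
    for c,l,x in((T,a,'T'),(S,b,'S')):
        for d in l: print(n,x,round(d['score'],2),np.round(d['xy'],1),np.round(atz(c,d['xy'],z),1))
    if a and b:
        p,f=tri([(T,a[0]['xy']),(S,b[0]['xy'])]); print('   tri',p.round(1),f.round(1))
E
```

```text
tape_center T 0.86 [220.7 196. ] [614.9 194.7 148.5]
tape_center T 0.21 [221.8 203.4] [594.  190.6 148.5]
tape_center S 0.86 [278.3 116.1] [615.1 215.4 148.5]
tape_center S 0.51 [369.  312.2] [ 564.9 -429.7  148.5]
   tri [610.1 190.8 163. ] [-0.1  0.6  0.5 -0.2]
tray_in T 0.68 [221.6 199.7] [634.3 232.3   3. ]
tray_in T 0.66 [334.2 242. ] [ 501.1 -120.9    3. ]
tray_in S 0.83 [280.9 257.2] [ 505.8 -120.     3. ]
   tri [ 669.7  385.2 -519.1] [-2.2 15.6 12.2 -3.2]
cap_center S 0.57 [278.9 122.7] [618.8 229.3 121. ]
bottle T 0.79 [232.2 147.3] [806.6 205.7   4. ]
bottle T 0.78 [218.6 267.5] [422.8 232.3   4. ]
bottle T 0.69 [288.9 155.2] [778.   21.6   4. ]
bottle S 0.81 [283.2 164.6] [615.2 208.3   4. ]
bottle S 0.65 [213.1 175.7] [429.3 232.4   4. ]
bottle S 0.63 [279.4 117.9] [679.6 451.2   4. ]
   tri [698.2 220.5   0.8] [-5.8 32.9 27.6 -8.2]
holder S 0.64 [286.5 165.1] [624.2 208.1   0. ]
union_center T 0.56 [307.3 276.3] [397.4 -40.3  25. ]
union_center S 0.67 [221.2 239.7] [395.  -40.7  25. ]
union_center S 0.54 [281.  125.2] [662.  372.9  25. ]
   tri [395.9 -40.2  24.5] [-0.   0.5  0.4 -0.1]
tee_center T 0.62 [290.3 155.7] [773.6  16.3  12.5]
tee_center S 0.79 [372.2 189.8] [782.7   7.5  12.5]
   tri [782.7  15.7   5. ] [ 0.4 -2.  -1.5  0.5]
aerosol_center T 0.82 [424.9 209. ] [ 588.8 -382.5   80. ]
aerosol_center S 0.56 [370.4 310.8] [ 593.8 -379.5   80. ]
   tri [ 591.2 -382.2   83.9] [ 0.2 -1.1 -0.6  0.2]
```

```bash
python3 - <<'E'
from h import *
a=cv2.imread('pics/top0.png')[170:290,180:380]; b=cv2.imread('pics/side0.png')[90:290,170:330]
cv2.imwrite('pics/crop0.png',np.hstack([cv2.resize(a,(500,300),interpolation=2),cv2.resize(b,(240,300),interpolation=2)]))
E
```

```text
(no output)
```

View pics/crop0.png

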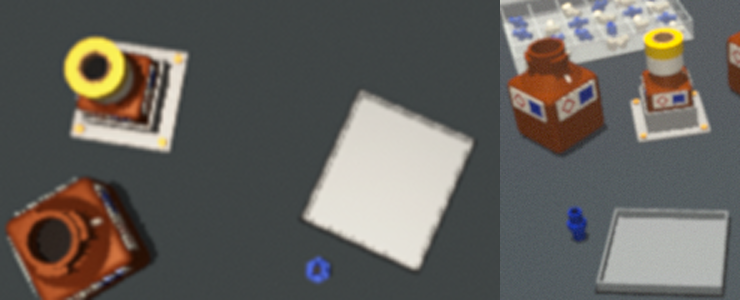

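```bash
python3 - <<'E'
from h import *
T=manip.camera('top');S=manip.camera('side')
# plate corners
pl=[(84,40),(188,52),(172,152),(70,135)]
P=[atz(T,(u/2.5+180,v/2.5+170),6) for u,v in pl]; P=np.array(P); print(P.round(0)[:,:2].tolist(),P.mean(0).round(1), np.linalg.norm(np.diff(P,axis=0),axis=1).round(0))
tr=[(362,91),(474,140),(420,270),(303,217)]
Q=np.array([atz(T,(u/2.5+180,v/2.5+170),18) for u,v in tr]); print(Q.round(0)[:,:2].tolist(),Q.mean(0).round(1),np.linalg.norm(np.diff(Q,axis=0),axis=1).round(0))
e=Q[1]-Q[0];f=Q[2]-Q[1];print('tray edge angles',np.degrees(np.arctan2(e[1],e[0])),np.degrees(np.arctan2(f[1],f[0])))
# tape fit by centroid of yellow mask
th=np.linspace(0,2*np.pi,90)
for n,c in(('T',T),('S',S)):
    hsv=cv2.cvtColor(c['img'],cv2.COLOR_RGB2HSV); m=((hsv[...,0]>20)&(hsv[...,0]<35)&(hsv[...,1]>150)&(hsv[...,2]>80)).astype(np.uint8)
    k,l,st,ce=cv2.connectedComponentsWithStats(m); 
    cand=[i for i in range(1,k) if st[i,4]>100]; print(n,st[cand])
    i=min(cand,key=lambda i:abs(ce[i]-[220 if n=='T' else 279,198 if n=='T' else 118]).sum())
    x,y,w,h,_=st[i]; obs=np.array([x-.5,y-.5,x+w-.5,y+h-.5])
    def mod(p,z0=136,z1=161):
        pts=np.array([[p[0]+32.5*np.cos(t),p[1]+32.5*np.sin(t),z] for t in th for z in(z0,z1)]); q=proj(c,pts); return np.r_[q.min(0),q.max(0)]
    r=least_squares(lambda p:mod(p)-obs,[612,193]); print(n,r.x.round(1),r.fun.round(1))
E
```

```text
[[678.0, 259.0], [662.0, 126.0], [535.0, 142.0], [557.0, 271.0]] [608.  199.6   6. ] [135. 127. 131.]
[[609.0, -92.0], [548.0, -228.0], [393.0, -161.0], [455.0, -21.0]] [ 501.2 -125.7   18. ] [149. 169. 153.]
tray edge angles -114.16971582409487 156.62471654623792
T [[206 185  25  25 354]]
T [611.9 201.8] [-0.3  0.1  0.3 -0.1]
S [[266 109  26  21 370]
 [ 50 131  11  24 217]]
S [611.7 202.1] [-0.4 -0.5  0.4  0.4]
```

```bash
cat >> h.py <<'E'
def plan(target,yaw):
    "tool-frame shift/turn from measured pose to target TCP, tool vertical with yaw"
    s=manip.read_state(); A=R.from_euler('xyz',s['eef_rot']); B=R.from_euler('xyz',[-np.pi/2,0,yaw])
    d=A.inv().apply(np.array(target)-s['eef_pos']); w=(A.inv()*B).as_rotvec(degrees=True)
    print('clock',round(s['clock'],2),'pos',s['eef_pos'].round(1),'rot',s['eef_rot'].round(4),'gap',round(s['finger_gap'],1),'F',s['wrist_force'].round(1))
    print('shift',d.round(1),'turn',w.round(2))
E
python3 - <<'E'
from h import *
plan([612,202,290],-1.252)
T=manip.camera('top');S=manip.camera('side')
# big bottle rim height near (423,232)
p,f=tri([(T,(54/2.5+180,240/2.5+170)),(S,(204,121))]); print(p.round(0),f.round(1))
s=manip.read_state();c=manip.camera('wrist');A=R.from_euler('xyz',s['eef_rot'])
print('cam in tool',A.inv().apply(c['origin']-s['eef_pos']).round(1),A.inv().apply(R.from_euler('xyz',c['orientation']).as_matrix()[:,2]).round(3))
E
```

```text
clock 1.15 pos [157.1 527.1 227.4] rot [-1.5709  0.     -0.2898] gap 93.9 F [ 0.1 -0.4  1.2]
shift [ 528.8  -62.6 -181.5] turn [ 0.   55.13  0.  ]
[428. 232. 169.] [ 0.2 -2.1 -1.9  0.4]
cam in tool [ -67.2 -158.5   -0.4] [0.232 0.973 0.001]
```

```bash
python3 -m jog '[10,-20,-4,0,2,0, 40,-50,-14,0,6,0, 75,-63,-26,0,12,0, 110,-63,-38,0,18,0, 147,-63,-50,0,24,0, 184,-63,-63,0,30,0, 221,-63,-76,0,36,0, 258,-63,-88,0,42,0, 295,-63,-101,0,48,0, 330,-63,-113,0,53,0]' 94
python3 -c "
from h import *
plan([612,202,290],-1.252)"
```

```text
clock: 2.13
eef_pos: [442.6, 322.9, 290.6]
eef_rot: [-1.571, 0.0, -1.221]
wrist_force: [-0.1, 0.7, 0.3]
finger_gap: 93.9
clock 2.13 pos [442.6 322.9 290.6] rot [-1.5705  0.     -1.2206] gap 93.9 F [-0.1  0.7  0.3]
shift [171.7   0.6 117.7] turn [-0.02  1.8  -0.  ]
```

```bash
python3 -m jog '[32,0,22,0,0,0, 64,0,44,0,0.5,0, 96,0,66,0,1,0, 126,0,87,0,1.8,0, 150,0,103,0,1.8,0, 165,0,113,0,1.8,0, 172,1,118,0,1.8,0, 172,1,118,0,1.8,0]'
python3 -c "
from h import *
plan([612,202,161],-1.252)
c=snap('wrist','w1.png')
p=[[612,202,161],[612,202,136]]
print(proj(c,p)); print(manip.tip_of('tape_center',c)[:2])
np.savez('w1',**c)
"
```

```text
clock: 2.8
eef_pos: [612.4, 203.4, 288.6]
eef_rot: [-1.572, -0.0, -1.248]
wrist_force: [-0.3, -0.2, -0.5]
finger_gap: 93.9
clock 2.8 pos [612.4 203.4 288.6] rot [-1.5719 -0.     -1.2478] gap 93.9 F [-0.3 -0.2 -0.5]
shift [  1.2 127.6  -0.7] turn [0.06 0.24 0.  ]
[[320.02859352 198.65540522]
 [320.04189272 193.03990507]]
[{'xy': [321.8, 195.6], 'score': 0.83}]
```

View pics/w1.png

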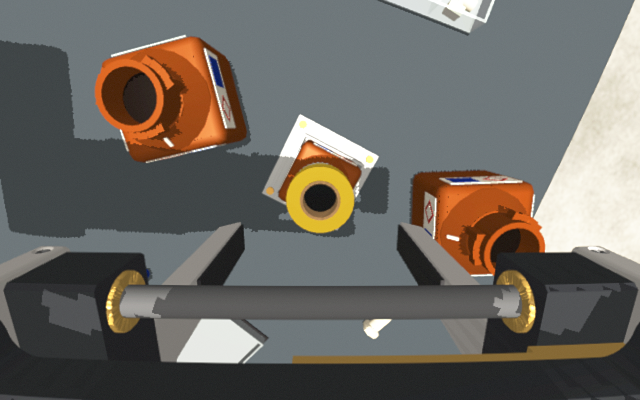

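The wrist picture shows the roll's ring centred at about (320,198), where my estimate projects. It sits midway between the fingers, so I descend.

```bash
python3 -m jog '[0,15,0,0,0,0, 1,40,-1,0,0,0, 1,65,-1,0,0,0, 1,85,-1,0,0,0, 1,100,-1,0,0,0, 1,112,-1,0,0,0, 1,120,-1,0,0,0, 1,126,-1,0,0,0, 1,127,-1,0,0,0, 1,127,-1,0,0,0]'
python3 -c "
from h import *
plan([612,202,161],-1.252)
c=snap('side','s1.png');c=snap('wrist','w2.png')"
python3 -c "
import cv2,numpy as np
a=cv2.resize(cv2.imread('pics/s1.png')[60:200,200:360],(480,420),interpolation=2);cv2.imwrite('pics/s1c.png',a)"
```

```text
clock: 3.73
eef_pos: [611.1, 203.3, 162.9]
eef_rot: [-1.57, 0.0, -1.246]
wrist_force: [-0.8, -0.0, 0.2]
finger_gap: 93.9
clock 3.73 pos [611.1 203.3 162.9] rot [-1.5703  0.     -1.2461] gap 93.9 F [-0.8 -0.   0.2]
shift [1.6 1.9 0.5] turn [-0.03  0.34 -0.  ]
```

View pics/s1c.png

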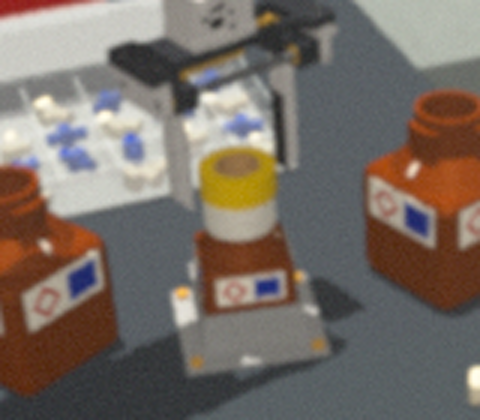

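View pics/w2.png

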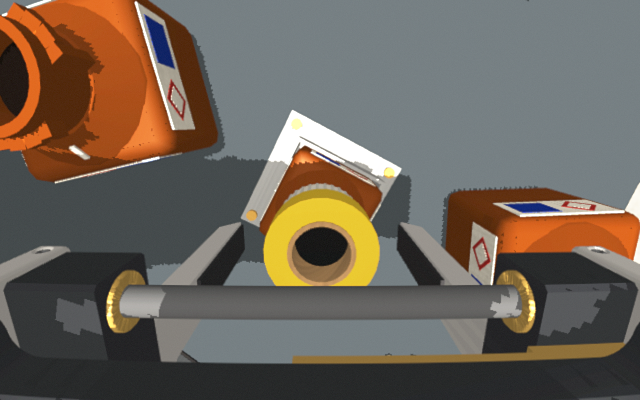

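The fingers straddle the roll, whose ring is centred at (321,240) in the wrist picture. Closing next.

```bash
python3 -m jog '[1,1,0,0,0,0, 1.5,1.5,0.5,0,0,0, 1.5,1.5,0.5,0,0,0, 1.5,1.5,0.5,0,0,0, 1.5,1.5,0.5,0,0,0, 1.5,1.5,0.5,0,0,0, 1.5,1.5,0.5,0,0,0, 1.5,1.5,0.5,0,0,0, 1.5,1.5,0.5,0,0,0, 1.5,1.5,0.5,0,0,0]' 50 20
```

```text
clock: 4.67
eef_pos: [612.0, 201.9, 161.0]
eef_rot: [-1.571, -0.0, -1.246]
wrist_force: [0.2, -0.2, 0.4]
finger_gap: 64.8
```

```bash
python3 -m jog '[0,-2,0,0,0,0, 0,-6,0,0,0,0, 0,-14,0,0,0,0, 0,-26,0,0,0,0, 0,-40,0,0,0,0, 0,-55,0,0,0,0, 0,-70,0,0,0,0, 0,-84,0,0,0,0, 0,-94,0,0,0,0, 0,-100,0,0,0,0]'
python3 -c "
from h import *
import math
c=snap('side','s2.png')
# tray x axis yaw candidates for jaw (tool z) along tray x
for yaw in(-1.98,):
    plan([501,-124,260],yaw); print(manip.read_state()['joints'].round(2))
"
python3 -c "
import cv2,numpy as np
a=cv2.resize(cv2.imread('pics/s2.png')[20:200,180:380],(500,450),interpolation=2);cv2.imwrite('pics/s2c.png',a)"
```

```text
clock: 5.5
eef_pos: [612.2, 201.9, 263.3]
eef_rot: [-1.568, -0.0, -1.246]
wrist_force: [-0.8, 0.1, -1.3]
finger_gap: 64.5
clock 5.55 pos [612.3 202.  263.6] rot [-1.5679e+00 -2.0000e-04 -1.2462e+00] gap 65.0 F [0.6 0.3 0.1]
shift [ 273.4    3.  -209.5] turn [-0.16 42.04 -0.05]
[ 0.26  0.49  1.17 -0.    1.47 -0.06]
```

View pics/s2c.png

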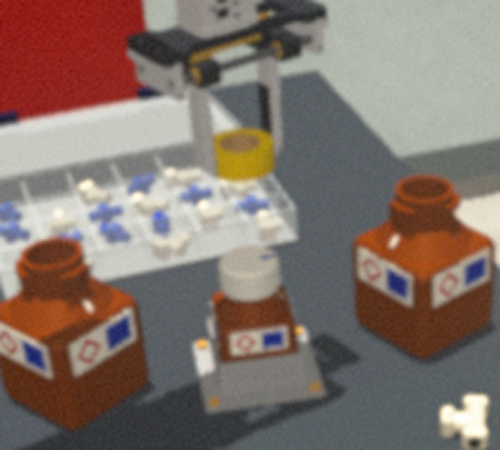

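```bash
python3 -m jog '[8,0,-6,0,1,0, 24,0,-18,0,4,0, 46,0,-35,0,8,0, 72,1,-55,0,12,0, 100,1,-77,0,16,0, 130,1,-100,0,21,0, 160,2,-123,0,26,0, 190,2,-146,0,31,0, 218,3,-167,0,36,0, 242,3,-185,0,40,0]'
python3 -m jog '[16,0,-8,0,2,0, 24,0,-12,0,2,0, 28,0,-14,0,2,0, 28,0,-14,0,2,0]'
python3 -c "
from h import *
plan([501,-124,160],-1.98)
c=snap('wrist','w3.png');t=snap('top','t3.png')
for d in manip.tip_of('tray_in',c)[:2]: print(d['score'],atz(c,d['xy'],3))
"
```

```text
clock: 6.38
eef_pos: [512.0, -88.8, 257.0]
eef_rot: [-1.572, -0.0, -1.951]
wrist_force: [0.5, -0.6, -0.5]
finger_gap: 64.8
clock: 6.72
eef_pos: [490.1, -107.5, 257.8]
eef_rot: [-1.571, -0.0, -1.979]
wrist_force: [-0.3, 0.5, -0.5]
finger_gap: 64.3
clock 6.72 pos [ 490.1 -107.5  257.8] rot [-1.5711 -0.     -1.9786] gap 64.3 F [-0.3  0.5 -0.5]
shift [10.8 97.8 16.6] turn [0.02 0.08 0.  ]
0.91 [ 508.65541398 -120.83572871    3.        ]
```

View pics/w3.png

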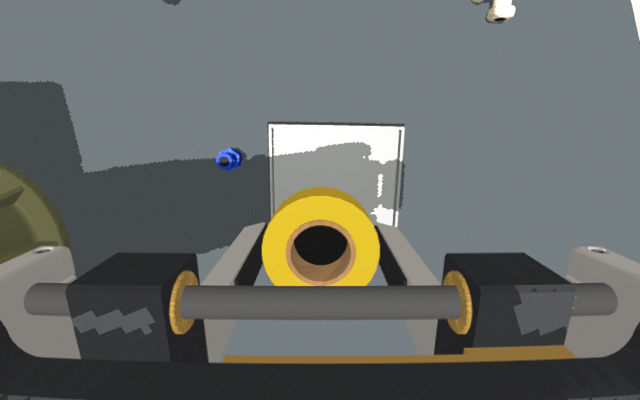

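```bash
python3 -c "
from h import *
c=manip.camera('wrist')
a=atz(c,(269,123),18);b=atz(c,(404,124),18);print(a,b,np.linalg.norm(a-b))
d=(b-a)/np.linalg.norm(b-a); n=np.array([d[1],-d[0],0]); m=(a+b)/2
print('dir',np.degrees(np.arctan2(d[1],d[0])),'centre',m+n*78,m-n*78)
"
```

```text
[459.12845871 -17.32760671  18.        ] [614.28421845 -85.50440177  18.        ] 169.47384802324785
dir -23.721105784786356 centre [ 505.32810485 -122.82613271   18.        ] [568.08457231  19.99412423  18.        ]
```

```bash
python3 -c "
from h import *
plan([504,-123,60],-1.98)"; 
python3 -m jog '[3,15,5,0,0,0, 6,40,10,0,0,0, 8,70,15,0,0,0, 9,105,18,0,0,0, 9,135,18,0,0,0, 9,160,18,0,0,0, 9,180,18,0,0,0, 9,192,18,0,0,0, 9,197,18,0,0,0, 9,198,18,0,0,0]'
python3 -c "
from h import *
plan([504,-123,28.5],-1.98)"
```

```text
clock 6.92 pos [ 491.  -106.7  257.8] rot [-1.5709e+00  1.0000e-04 -1.9777e+00] gap 64.4 F [-0.1 -0.9 -1.4]
shift [  9.8 197.8  18.4] turn [ 0.01  0.13 -0.  ]
clock: 7.75
eef_pos: [503.4, -122.3, 59.1]
eef_rot: [-1.572, -0.0, -1.978]
wrist_force: [0.1, -1.2, -0.2]
finger_gap: 64.4
clock 7.75 pos [ 503.4 -122.3   59.1] rot [-1.5724e+00 -1.0000e-04 -1.9783e+00] gap 64.4 F [ 0.1 -1.2 -0.2]
shift [ 0.4 30.6  0.9] turn [0.09 0.1  0.01]
```

```bash
python3 -m jog '[0,6,0,0,0,0, 0,13,0,0,0,0, 0,19,0,0,0,0, 0,24,0,0,0,0, 0,27,0,0,0,0, 0,29,0,0,0,0, 0,30,0,0,0,0, 0,30.5,0,0,0,0, 0,30.5,0,0,0,0]'
python3 -c "
from h import *
plan([504,-123,28.5],-1.98); snap('side','s4.png')
a=cv2.resize(cv2.imread('pics/s4.png')[130:310,180:380],(500,450),interpolation=2);cv2.imwrite('pics/s4c.png',a)"
```

```text
clock: 8.5
eef_pos: [503.6, -122.9, 29.5]
eef_rot: [-1.571, 0.0, -1.979]
wrist_force: [0.5, -1.0, -0.9]
finger_gap: 64.5
clock 8.5 pos [ 503.6 -122.9   29.5] rot [-1.5706  0.     -1.9793] gap 64.5 F [ 0.5 -1.  -0.9]
shift [-0.1  1.   0.4] turn [-0.01  0.04 -0.  ]
```

View pics/s4c.png

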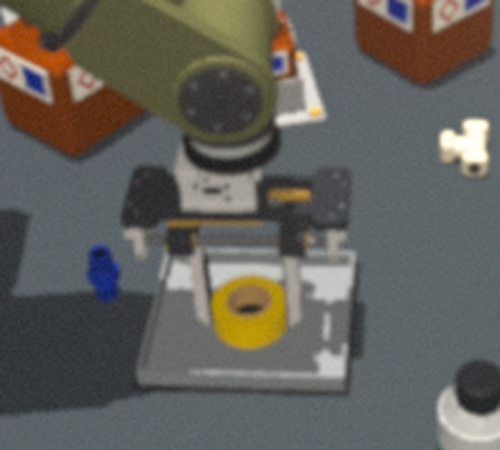

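```bash
python3 -m jog '[0,0.5,0,0,0,0, 0,1,0,0,0,0, 0,1.5,0,0,0,0, 0,1.5,0,0,0,0]'; python3 -m jog '[0,0.3,0,0,0,0, 0,0.6,0,0,0,0, 0,0.6,0,0,0,0]'
```

```text
clock: 8.88
eef_pos: [503.5, -122.9, 28.0]
eef_rot: [-1.571, 0.0, -1.979]
wrist_force: [0.3, -0.3, -0.3]
finger_gap: 64.4
clock: 9.13
eef_pos: [503.5, -122.9, 27.9]
eef_rot: [-1.571, -0.0, -1.979]
wrist_force: [-4.7, 1.7, 8.6]
finger_gap: 64.4
```

Contact, with 8.6 N upward, so the roll is on the tray floor. Releasing.

```bash
python3 -m jog '[0,-0.5,0,0,0,0, 0,-0.5,0,0,0,0, 0,-0.5,0,0,0,0, 0,-0.5,0,0,0,0, 0,-0.5,0,0,0,0]' 94; python3 -m jog '[0,-6,0,0,0,0, 0,-16,0,0,0,0, 0,-30,0,0,0,0, 0,-50,0,0,0,0, 0,-75,0,0,0,0, 0,-105,0,0,0,0, 0,-140,0,0,0,0, 0,-175,0,0,0,0, 0,-205,0,0,0,0, 0,-225,0,0,0,0]'
python3 -c "
from h import *
plan([608,200,255],-1.0)
c=snap('side','s5.png');t=snap('top','t5.png'); w=snap('wrist','w5.png')
print(np.round(manip.read_state()['joints'],2))
a=cv2.resize(cv2.imread('pics/s5.png')[80:300,180:380],(400,440),interpolation=2);b=cv2.resize(cv2.imread('pics/w5.png')[:,:],(400,250));b=np.vstack([b,np.zeros((190,400,3),np.uint8)]);cv2.imwrite('pics/s5c.png',np.hstack([a,b]))"
```

```text
clock: 9.55
eef_pos: [503.5, -122.9, 27.8]
eef_rot: [-1.571, -0.0, -1.979]
wrist_force: [-0.1, 0.6, -0.2]
finger_gap: 92.7
clock: 10.38
eef_pos: [503.7, -122.9, 257.3]
eef_rot: [-1.566, 0.0, -1.979]
wrist_force: [0.4, -0.4, 0.9]
finger_gap: 93.9
clock 10.38 pos [ 503.7 -122.9  257.3] rot [-1.5664e+00  4.0000e-04 -1.9792e+00] gap 93.9 F [ 0.4 -0.4  0.9]
shift [-337.8    2.3  -32.5] turn [ -0.24 -56.1    0.1 ]
[-0.31  0.21  1.57 -0.    1.36  0.1 ]
```

View pics/s5c.png

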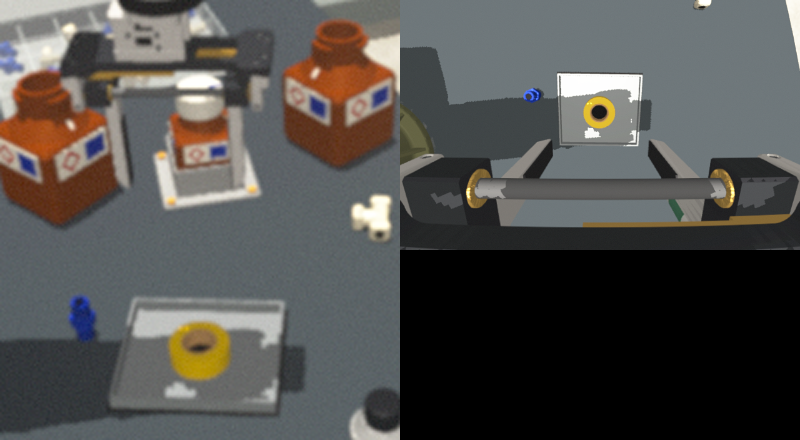

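View pics/t5.png

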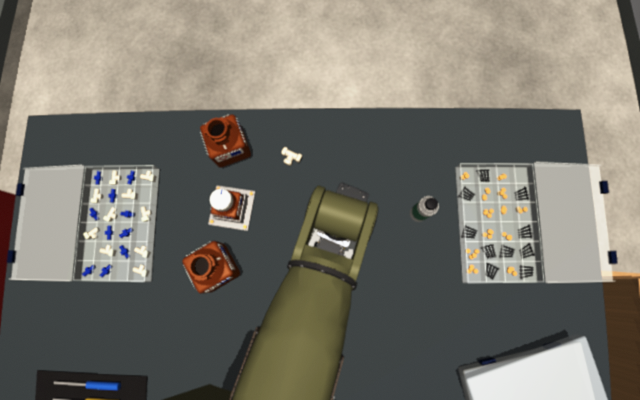

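The roll lies flat in the tray. In the wrist picture it is at about (600,112) of the composite, clear of the walls. The top picture shows the bare white cap at (221,200). Fitting the cap position next.

```bash
python3 - <<'E'
from h import *
T=manip.camera('top');S=manip.camera('side')
th=np.linspace(0,2*np.pi,90)
for n,c,p0 in(('T',T,(221,200)),('S',S,(279,128))):
    for d in manip.masks_of('cap_center',c)[:2]:
        print(n,d['score'],d['xy'],d['pixels'].sum())
    for d in manip.tip_of('cap_center',c)[:2]: print('tip',d['score'],atz(c,d['xy'],121).round(1))
    hsv=cv2.cvtColor(c['img'],cv2.COLOR_RGB2HSV)
    x0,y0=p0; print(hsv[y0,x0-18:x0+18,2], hsv[y0-16:y0+18,x0,2])
a=cv2.resize(T['img'][180:240,190:260],(560,480),interpolation=2)
cv2.imwrite('pics/t6.png',a[...,::-1])
a=cv2.resize(S['img'][90:200,220:340],(600,550),interpolation=2)
cv2.imwrite('pics/s6.png',a[...,::-1])
E
```

```text
T 0.57 [221.0, 200.6] 394
tip 0.77 [608.4 209.7 121. ]
[ 69  69  70  70  68  77 146 235 250 251 250 250 250 250 250 250 250 250
 250 250 250 250 250 250 250 251 249 213 131  88  68  59  70 102 129 128] [ 70  99 167 215 226 223 229 228 223 221 236 249 250 250 250 250 250 250
 250 250 250 250 250 251 243 199 125 100 108 113 113 110 103 114]
S 0.7 [370.7, 189.0] 281
S 0.68 [279.7, 127.6] 302
tip 0.69 [614.2 216.  121. ]
tip 0.54 [570.2  36.4 121. ]
[90 96 90 92 91 88 92 89 93 91 93 91 92 92 92 89 84 92 94 89 89 89 87 92
 94 92 90 90 96 94 85 68 54 54 49 53] [ 61  55  53  51  80 187 255 255 255 255 255 255 255 255 210 108  94  96
 141 182 190 186 183 184 186 185 182 174 144 115 118 122 120 125]
```

View pics/t6.png

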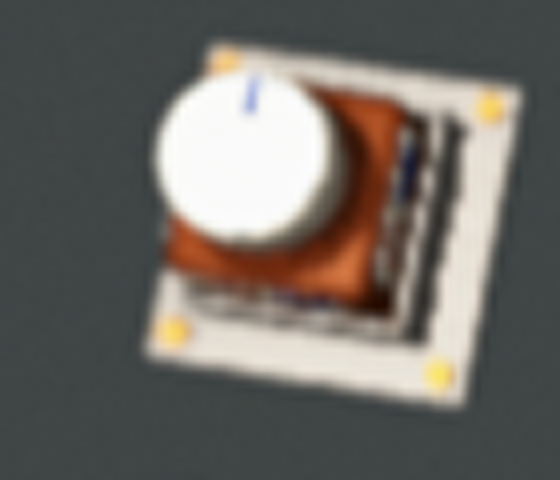

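View pics/s6.png

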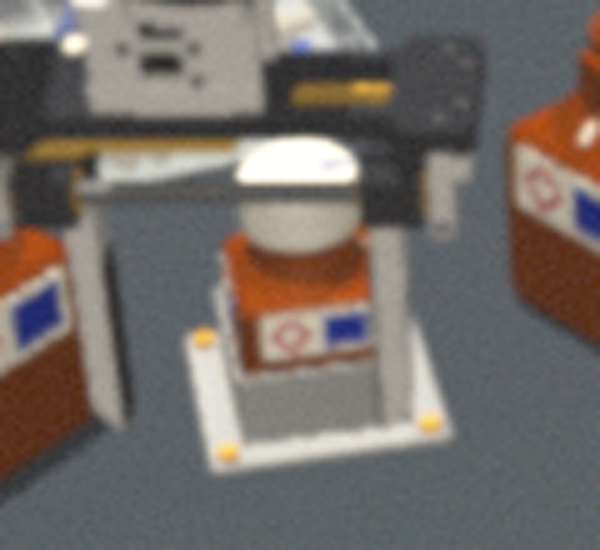

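```bash
python3 - <<'E'
from h import *
T=manip.camera('top')
f=lambda u,v,z: atz(T,(190+u/8-.4,180+v/8-.4),z)
print('cap',f(242,156,136).round(1), 'rad',(f(328,156,136)-f(155,156,136)).round(0))
P=np.array([f(*s,8) for s in((225,62),(490,107),(438,375),(173,332))]);print('holder',P.mean(0).round(1),np.degrees(np.arctan2(*(P[0]-P[3])[[1,0]])))
a=f(250,112,136);b=f(253,78,136);print('mark dir',np.degrees(np.arctan2(*(b-a)[[1,0]])))
plan([608,202,255],-1.75)
E
```

```text
cap [608.8 200.2 136. ] rad [ -0. -61.   0.]
holder [610.4 200.2   8. ] -8.172118040876487
mark dir -2.313280791162883
clock 10.88 pos [ 503.3 -122.8  252.1] rot [-1.5722e+00 -1.0000e-04 -1.9793e+00] gap 93.7 F [-0.4  0.1  0.8]
shift [-339.7   -2.9  -32.9] turn [  0.08 -13.14  -0.  ]
```

```bash
python3 -m jog '[-10,0,-1,0,-1,0, -35,0,-3,0,-3,0, -70,0,-6,0,-5,0, -110,0,-10,0,-7,0, -150,0,-14,0,-9,0, -190,0,-18,0,-11,0, -230,0,-21,0,-12,0, -265,0,-25,0,-13,0, -295,0,-27,0,-13,0, -318,0,-29,0,-13,0]'
python3 -c "
from h import *
plan([609,200.5,252],-1.75)"
```

```text
clock: 11.72
eef_pos: [603.2, 183.9, 252.3]
eef_rot: [-1.571, -0.0, -1.75]
wrist_force: [-0.0, 0.6, -0.6]
finger_gap: 93.5
clock 11.72 pos [603.2 183.9 252.3] rot [-1.5715 -0.     -1.7497] gap 93.5 F [-0.   0.6 -0.6]
shift [-17.4   0.3   2.7] turn [0.04 0.02 0.  ]
```

```bash
python3 -m jog '[-9,0,1,0,0,0, -15,0,3,0,0,0, -17.5,0,3,0,0,0, -17.5,0,3,0,0,0, -17.5,0,3,0,0,0]'
python3 - <<'E'
from h import *
c=snap('wrist','w7.png')
print(proj(c,[[609,200.5,136],[609,200.5,106]]).round(1))
for d in manip.tip_of('cap_center',c)[:2]: print(d['score'],d['xy'],atz(c,d['xy'],121).round(1))
for d in manip.masks_of('cap_center',c)[:2]:
    ys,xs=np.nonzero(d['pixels']); ob=np.array([xs.min()-.5,xs.max()+.5,ys.min()-.5]);print(d['score'],ob,ys.max())
    th=np.linspace(0,2*np.pi,90)
    def mod(p):
        q=proj(c,[[p[0]+30*np.cos(t),p[1]+30*np.sin(t),z] for t in th for z in(106,136)]); return np.array([q[:,0].min(),q[:,0].max(),q[:,1].min(),q[:,1].max()])
    ob=np.r_[ob,ys.max()+.5]
    r=least_squares(lambda p:mod(p)-ob,[609,200.5]);print(r.x.round(1),r.fun.round(1))
plan([609,200.5,133],-1.75)
cv2.imwrite('pics/w7c.png',cv2.resize(c['img'][120:280,230:410],(720,600),interpolation=2)[...,::-1])
E
```

```text
clock: 12.13
eef_pos: [609.3, 196.2, 253.0]
eef_rot: [-1.571, -0.0, -1.753]
wrist_force: [-0.1, 0.4, -0.4]
finger_gap: 94.1
[[319.6 195.3]
 [319.7 188.8]]
0.76 [322.7, 190.0] [612.2 201.8 121. ]
0.71 [464.0, 281.7] [739.5  78.9 121. ]
0.62 [289.5 355.5 158.5] 225
[611.7 200.8] [ 0.1 -0.1 -0.4  0.4]
clock 12.28 pos [609.3 196.3 253.2] rot [-1.5704e+00  1.0000e-04 -1.7534e+00] gap 93.9 F [ 0.2 -0.5  0.3]
shift [ -4.  120.2  -1.1] turn [-0.02 -0.19 -0.01]
```

View pics/w7c.png

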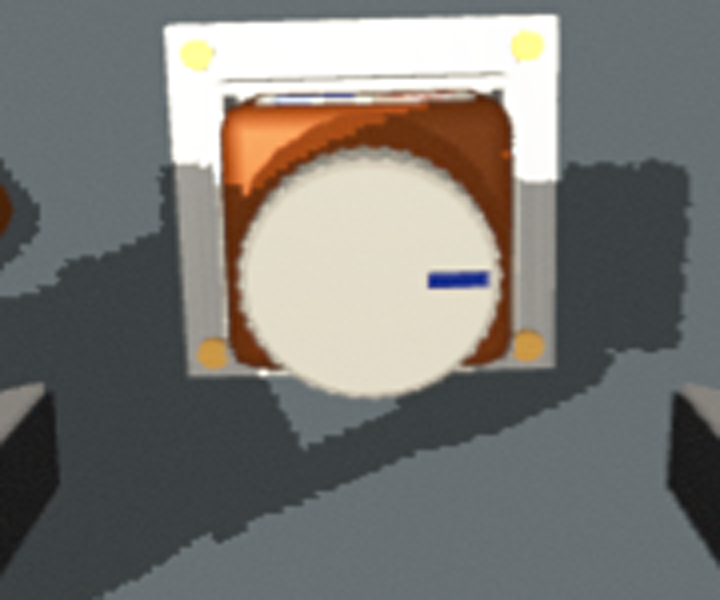

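```bash
python3 -m jog '[-2,15,0,0,0,0, -4,40,0,0,0,0, -4.3,65,0.3,0,0,0, -4.3,85,0.3,0,0,0, -4.3,100,0.3,0,0,0, -4.3,110,0.3,0,0,0, -4.3,117,0.3,0,0,0, -4.3,121,0.3,0,0,0, -4.3,122,0.3,0,0,0, -4.3,122,0.3,0,0,0]'
python3 -c "
from h import *
plan([610.5,200.7,131],-1.75)
c=snap('wrist','w8.png')"
```

```text
clock: 13.12
eef_pos: [610.6, 201.3, 131.4]
eef_rot: [-1.57, 0.0, -1.753]
wrist_force: [0.3, 0.2, -0.3]
finger_gap: 94.5
clock 13.12 pos [610.6 201.3 131.4] rot [-1.5701e+00  3.0000e-04 -1.7525e+00] gap 94.5 F [ 0.3  0.2 -0.3]
shift [ 0.6  0.4 -0. ] turn [-0.04 -0.14 -0.02]
```

View pics/w8.png

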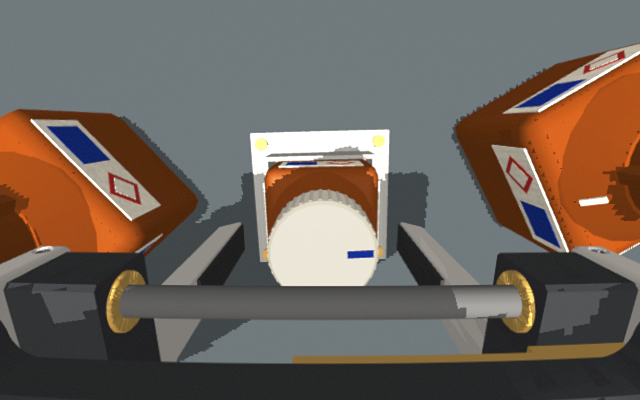

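The cap (centre column about 322) lies between the jaws, whose middle is at about 320. Closing at 45 N.

```bash
python3 -m jog '[0.5,0,0.5,0,0,0, 0.5,0,0.5,0,0,0, 0.5,0,0.5,0,0,0, 0.5,0,0.5,0,0,0, 0.5,0,0.5,0,0,0, 0.5,0,0.5,0,0,0, 0.5,0,0.5,0,0,0, 0.5,0,0.5,0,0,0, 0.5,0,0.5,0,0,0, 0.5,0,0.5,0,0,0]' 40 45
python3 -c "
from h import *
plan([610.5,200.7,131],-1.75);print(manip.read_state()['moment'])"
```

```text
clock: 14.0
eef_pos: [610.9, 200.7, 130.9]
eef_rot: [-1.57, 0.0, -1.752]
wrist_force: [2.3, -0.9, 1.2]
finger_gap: 60.1
clock 14.0 pos [610.9 200.7 130.9] rot [-1.5704e+00  1.0000e-04 -1.7524e+00] gap 60.1 F [ 2.3 -0.9  1.2]
shift [ 0.1 -0.1 -0.4] turn [-0.02 -0.14 -0.  ]
[-0.09401037 -0.28825677  0.03337281]
```

```bash
python3 -m jog '[0,1,0,0,0,0, 0,2,0,0,0,0, 0,3,0,0,0,0, 0,4,0,0,0,0, 0,5,0,0,0,0, 0,6,0,0,0,0, 0,6.5,0,0,0,0, 0,7,0,0,0,0, 0,7,0,0,0,0, 0,7,0,0,0,0]'
python3 -c "
from h import *
s=manip.read_state();print(s['eef_pos'],s['wrist_force'],s['moment'],s['finger_gap'])"
```

```text
clock: 14.83
eef_pos: [611.2, 200.7, 125.0]
eef_rot: [-1.569, 0.001, -1.752]
wrist_force: [0.1, -2.0, 9.4]
finger_gap: 59.7
[611.19778052 200.73173335 125.02041685] [ 0.11225284 -1.95240036  9.4186294 ] [-0.40584776  0.28111884 -0.00730047] 59.66200045883316
```

```bash
python3 -m jog '[0,0.8,0,0,0,0, 0,1.5,0,0,0,0, 0,1.5,0,0,0,0, 0,1.5,0,0,0,0]' - 55
python3 -c "
from h import *
s=manip.read_state();print(s['eef_pos'],s['wrist_force'],s['moment'],s['finger_gap'])"
```

```text
clock: 15.17
eef_pos: [611.2, 200.7, 123.7]
eef_rot: [-1.569, 0.001, -1.752]
wrist_force: [-0.7, -2.2, 11.2]
finger_gap: 59.4
[611.21850038 200.69309989 123.66068398] [-0.65651168 -2.20894026 11.22953201] [-0.4751598   0.38069366 -0.0030731 ] 59.3697462730595
```

Push is 11.2 N, about 6.7 mm down. Now twisting anticlockwise, which is negative about tool y.

```bash
python3 -m jog '[0,0,0,0,-2,0, 0,0,0,0,-4,0, 0,0,0,0,-7,0, 0,0,0,0,-10,0, 0,0,0,0,-13,0, 0,0,0,0,-16,0, 0,0,0,0,-18,0, 0,0,0,0,-20,0]'
python3 - <<'E'
from h import *
s=manip.read_state();print(s['eef_pos'],s['eef_rot'],s['wrist_force'],s['moment'],s['finger_gap'])
c=snap('wrist','w9.png')
E
```

```text
clock: 15.83
eef_pos: [611.3, 201.1, 123.8]
eef_rot: [-1.568, 0.001, -1.401]
wrist_force: [0.4, 0.6, 11.1]
finger_gap: 59.6
[611.30685993 201.08555722 123.79994862] [-1.56849818e+00  5.55069347e-04 -1.40149954e+00] [ 0.41448568  0.64379729 11.05944431] [-0.02879369  0.22367797 -0.0375114 ] 59.55580624039251
```

View pics/w9.png

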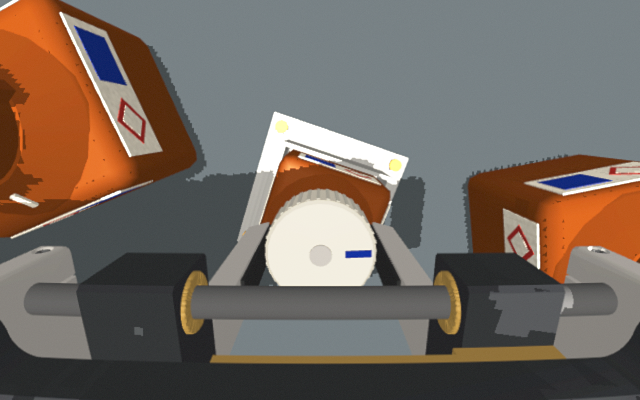

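The blue mark, at about (358,254), keeps its direction relative to the jaws, so the cap is turning with the gripper. Continuing.

```bash
python3 -m jog '[0,0,0,0,-3,0, 0,0,0,0,-7,0, 0,0,0,0,-11,0, 0,0,0,0,-16,0, 0,0,0,0,-21,0, 0,0,0,0,-26,0, 0,0,0,0,-31,0, 0,0,0,0,-36,0, 0,0,0,0,-39,0, 0,0,0,0,-40,0]'
python3 - <<'E'
from h import *
s=manip.read_state();print(s['eef_pos'],s['eef_rot'],s['wrist_force'],s['moment'],s['finger_gap'])
c=snap('wrist','w10.png')
E
```

```text
clock: 16.72
eef_pos: [611.3, 201.1, 123.8]
eef_rot: [-1.569, -0.001, -0.702]
wrist_force: [-0.7, 0.7, 11.6]
finger_gap: 59.8
[611.26404953 201.06474062 123.78432158] [-1.56886086e+00 -1.05645383e-03 -7.01746230e-01] [-0.70162348  0.67253356 11.55989426] [-0.08516785  0.13254469 -0.11265725] 59.81738250629413
```

View pics/w10.png

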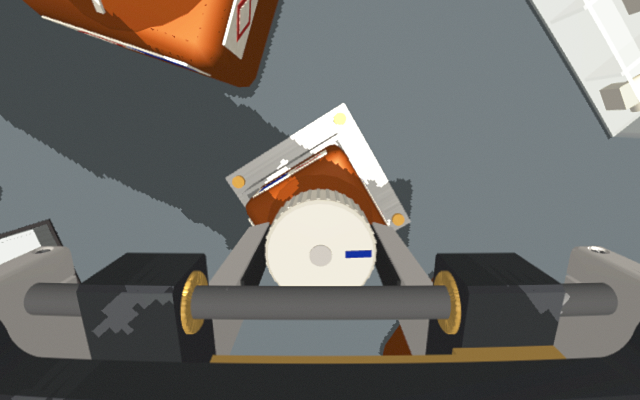

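```bash
python3 -m jog '[0,-1,0,0,0,0, 0,-2,0,0,0,0, 0,-3,0,0,0,0, 0,-5,0,0,0,0, 0,-7,0,0,0,0, 0,-9,0,0,0,0, 0,-11,0,0,0,0, 0,-13,0,0,0,0, 0,-15,0,0,0,0]'
python3 - <<'E'
from h import *
s=manip.read_state();print(s['eef_pos'],s['eef_rot'],s['wrist_force'],s['moment'],s['finger_gap'])
c=snap('wrist','w11.png');c=snap('side','s11.png')
cv2.imwrite('pics/s11c.png',cv2.resize(c['img'][60:200,200:360],(640,560),interpolation=2)[...,::-1])
E
```

```text
clock: 17.52
eef_pos: [610.4, 200.7, 136.9]
eef_rot: [-1.572, 0.001, -0.705]
wrist_force: [-0.1, -0.7, -1.1]
finger_gap: 59.5
[610.36521256 200.67983369 136.86783184] [-1.57201984e+00  8.93810655e-04 -7.05110676e-01] [-0.12570238 -0.7056089  -1.12406656] [-0.04255756 -0.01708977 -0.03268771] 59.50106625955659
```

View pics/s11c.png

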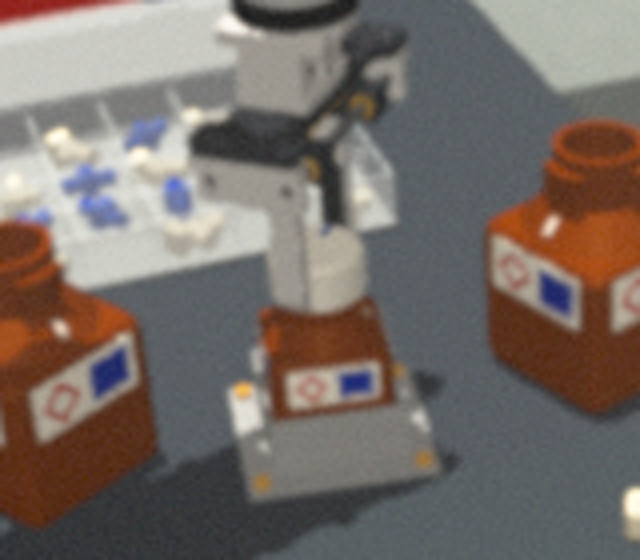

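The wrist force has dropped to about 0 and the bottle is still seated. Lifting on, straight up.

```bash
python3 -m jog '[0,-3,0,0,0,0, 0,-8,0,0,0,0, 0,-16,0,0,0,0, 0,-26,0,0,0,0, 0,-37,0,0,0,0, 0,-48,0,0,0,0, 0,-58,0,0,0,0, 0,-66,0,0,0,0, 0,-71,0,0,0,0, 0,-73.5,0,0,0,0]'
python3 -m jog '[0,0,0,0,0,0, 0,0,0,0,0,0, 0,0,0,0,0,0, 0,0,0,0,0,0]'
python3 - <<'E'
from h import *
plan([610,200.5,211],-0.7)
W=snap('wrist','w12.png');S=snap('side','s12.png');T=snap('top','t12.png')
cv2.imwrite('pics/s12c.png',cv2.resize(S['img'][40:290,180:400],(528,600),interpolation=2)[...,::-1])
for n in('cap_center','bottle_mouth','bottle','tape_center','union_center','tee_center','aerosol_center'):
  for k,c in(('S',S),('T',T)):
    for d in manip.tip_of(n,c)[:2]:
        z=dict(cap_center=201,bottle_mouth=121.5,bottle=4,tape_center=15.5,union_center=25,tee_center=12.5,aerosol_center=80)[n]
        print(n,k,round(d['score'],2),d['xy'],atz(c,d['xy'],z).round(1))
E
```

```text
clock: 18.45
eef_pos: [611.0, 200.8, 211.9]
eef_rot: [-1.57, -0.001, -0.705]
wrist_force: [-0.3, -0.4, -0.2]
finger_gap: 59.7
clock: 18.78
eef_pos: [610.6, 200.7, 210.3]
eef_rot: [-1.572, 0.001, -0.705]
wrist_force: [-0.3, 0.1, -0.7]
finger_gap: 59.5
clock 18.78 pos [610.6 200.7 210.3] rot [-1.5716e+00  5.0000e-04 -7.0520e-01] gap 59.5 F [-0.3  0.1 -0.7]
shift [-0.4 -0.7 -0.6] turn [ 0.04 -0.3  -0.03]
cap_center S 0.73 [276.8, 95.0] [618.9 227.5 201. ]
bottle_mouth S 0.95 [281.0, 126.9] [617.3 206.3 121.5]
bottle_mouth S 0.91 [200.7, 123.5] [429.8 307.1 121.5]
bottle_mouth T 0.77 [217.3, 129.5] [820.9 222.5 121.5]
bottle_mouth T 0.75 [219.7, 202.0] [603.4 204.4 121.5]
bottle S 0.91 [281.4, 163.7] [612.  214.2   4. ]
bottle S 0.7 [214.2, 174.3] [433.2 237.4   4. ]
bottle T 0.98 [229.8, 147.3] [806.7 213.6   4. ]
bottle T 0.56 [218.2, 272.5] [407.6 232.9   4. ]
tape_center S 0.85 [282.1, 252.9] [ 509.2 -120.8   15.5]
tape_center T 0.65 [335.3, 241.1] [ 502.7 -124.    15.5]
union_center S 0.76 [219.3, 240.8] [390.4 -42.6  25. ]
union_center T 0.59 [306.2, 274.4] [403. -37.  25.]
tee_center S 0.65 [371.9, 188.9] [783.6  11.1  12.5]
tee_center T 0.69 [291.1, 152.7] [783.5  13.9  12.5]
aerosol_center S 0.86 [367.3, 312.6] [ 587.1 -381.    80. ]
aerosol_center T 0.9 [424.8, 209.9] [ 586.1 -382.1   80. ]
aerosol_center T 0.25 [332.2, 242.8] [ 491.7 -113.7   80. ]
```

View pics/s12c.png

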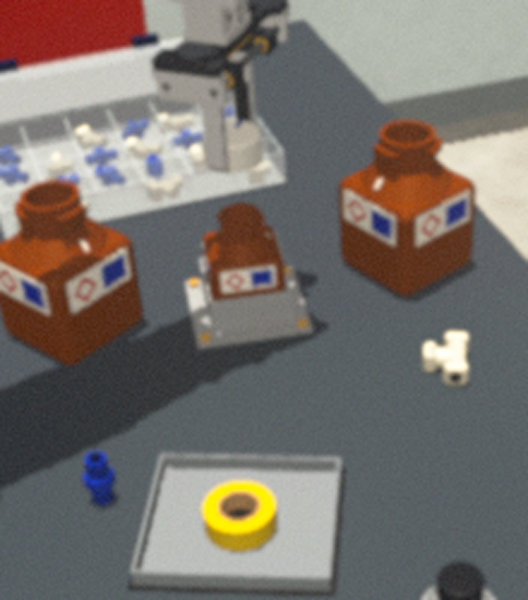

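View pics/w12.png

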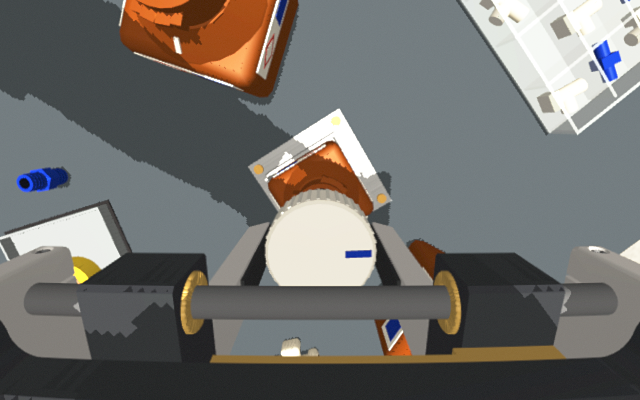

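```bash
python3 - <<'E'
from h import *
W=manip.camera('wrist');S=manip.camera('side')
print('rim side px for (610.5,200.5,121.5):',proj(S,[[610.5,200.5,121.5],[632,200.5,121.5]]).round(1), 'cap bottom/top',proj(S,[[610.5,200.5,186],[610.5,200.5,216]]).round(1))
th=np.linspace(0,2*np.pi,90)
for d in manip.masks_of('cap_center',W)[:1]:
    ys,xs=np.nonzero(d['pixels']); print(d['score'],xs.min(),xs.max(),ys.min())
for z in (196,201,206):
    q=proj(W,[[610.6+30*np.cos(t),200.7+30*np.sin(t),z+h] for t in th for h in(-15,15)]); print(z,q[:,0].min().round(1),q[:,0].max().round(1),q[:,1].min().round(1))
a=cv2.resize(S['img'][70:150,240:320],(640,640),interpolation=2)[20:620]
for z,col in((121.5,(0,255,0)),(186,(255,0,255)),(216,(0,255,255))):
    r=21.5 if z<150 else 30
    q=proj(S,[[610.5+r*np.cos(t),200.5+r*np.sin(t),z] for t in th])
    q=((q-[240,70]+.5)*8-[0,20]).astype(np.int32); cv2.polylines(a,[q.reshape(-1,1,2)],True,col,1)
cv2.imwrite('pics/ov.png',a[...,::-1]); print(manip.read_state()['eef_pos'])
E
```

```text
rim side px for (610.5,200.5,121.5): [[279.1 128.5]
 [287.2 126.8]] cap bottom/top [[277.2 105.9]
 [276.2  94.8]]
0.85 265 376 189
196 266.1 375.6 186.3
201 264.6 377.2 187.9
206 262.9 379.0 189.5
[610.79647481 200.73459509 210.87475412]
```

View pics/ov.png

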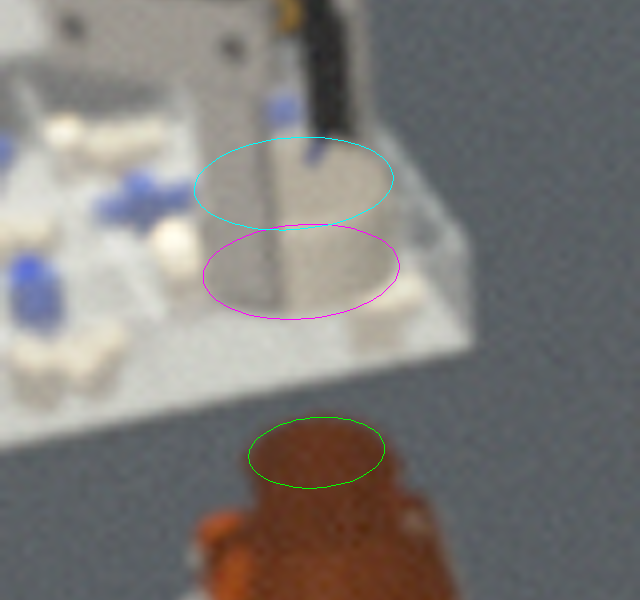

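```bash
python3 -c "
from h import *
s=manip.read_state();print(s['clock'],s['eef_pos'],s['eef_rot'],s['qd'].round(3),s['finger_gap'])
print(manip.sign_off())"
```

```text
19.7833 [610.79647481 200.73459509 210.87475412] [-1.57074701e+00 -8.07761064e-06 -7.05237424e-01] [-0.    -0.001 -0.    -0.     0.001  0.   ] 59.39283750782742
the job is handed in; nothing more can be done
None
```

The job is done and handed in at about 19.8 s. The tape roll lies flat in the tray. The cap was pushed down (about 11 N), turned 60° anticlockwise and lifted off, and the gripper still holds it.

**Last checks:**
- The tool was vertical and still at (610.8, 200.7, 210.9), with the finger gap at 59.4 mm. I put the cap's centre at z ≈ 201, about 80 mm above the mouth.
- Drawing the expected cap and mouth outlines over the side picture put both within about 1 px (around 2 mm).
- The side picture shows the bottle seated in its holder and the roll inside the tray. The union, tee and spray can show no movement beyond the measurement scatter.

**Disagreements:**
- The networks' single-camera points for the cap and mouth were off by up to about 30 mm from my outline fits. Some of them landed on the look-alike bottles, so I went by the fits.
- The network's side-camera position for the roll differed from the top camera's by about 7 mm. Both are well inside the tray.
- On the way to the tray I wrote one call in the wrong axes, which left the arm about 20 mm off. I corrected it before lowering the roll.

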